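# Start up the saw bench: paddle, plunger, hold start

### The arm

A 6-joint arm with a two-finger parallel gripper is mounted at the origin on the work surface. World frame = base frame: x ahead of the robot, y to its left, z up, the work surface at z = 0. Lengths are in m, angles in rad, forces in N, time in s.
With the tool pointing down it reaches from about 0.35 to 0.775 m from the base axis. Payload 7.3 kg.
Tool frame: the origin (TCP) lies on the centre line of the jaws, within the pads' length; the fingertips stand 17 mm ahead of it and the grasp point (between the pads) lies 2 mm behind it; x points along the fingers, y is the direction in which the jaws open and shut, and the axes are right-handed (so a half turn about x gives the same grasp; the last joint's range is limited). The gripper opens to 92 mm and grips with 3 to 60 N. Pads are 19 mm wide; open, the fingers measure 130 mm over their backs; the gripper's body (75 mm by 190 mm) begins 47 mm behind the grasp point.
Start: joints at [-0.146, 0.342, 1.524, -0, 1.275, -0.146], TCP at [0.525, 0, 0.244] pointing down, gripper open.
Joint ranges: [-2.53, 2.53], [-0.77, 2.02], [0.04, 2.7], [-1, 4.14], [0.28, 2.66], [-3.11, 3.11]. Speed limits (rad/s): [2.57, 2.57, 3.14, 3.14, 3.14, 3.14].

### API

Orientations are given as [roll, pitch, yaw] about the fixed x, y, z axes, in that order (R = Rz(yaw) Ry(pitch) Rx(roll)).
In Python, from cell import r, optics, spotter gives the robot as it stands.
- The arm moves only by the tool servo_tool, never from a script. Its arguments are lists of equal length, an entry for each row: "hand": the finger opening in cm, from 0 to 9.18; "offset": the shift along the world's x, y, z in cm, a list of three; "twist": the turn about the world's z in rad. In form: {"hand": [hand, ...], "offset": [[dx, dy, dz], ...], "twist": [twist, ...]}. A call has 1 to 8 rows; each row shifts and turns the commanded pose from where the row before left it; what a row does not reach is not made up. A row lasts 1/12 s, in which the tool goes at most 41.7 mm and 7.16 degrees, less where a joint would pass 70% of its speed; a pose out of reach is approached as far as the arm can. A call is refused whole if a number of a shift passes 4.17 or a number of a turn 0.125, either way. A call with a gripper value outside its range is refused whole. The fingers move at their own pace and stop on an object; "newtons" is the grip in N (left out, the last holds). Time passes only in rows, so rows that do not move let the fingers close. It gives the time, the measured TCP pose, the force and the opening at its end, in the units of the state.
- r.state(): the state, without advancing time (a new reading comes with each control period).
- optics.snapshot(name): name is "scene" or "side" or "wrist"; returns the picture (480x640x3 uint8, red, green, blue); there is no depth.
- optics.calibration(name): a dict with "intrinsics" (3x3 intrinsics, pixels), "eye" and "orientation" of the camera in the world. Camera axes: x right, y up, looking along -z (the intrinsics and any distortion apply to the point x, -y, -z); pixel columns grow to the right and rows downward; lengths in m; the calibration is good to about 2 mm. A picture is of the moment at which its call begins: read the wrist's pose just before it. calibration takes no time and is no camera call; for the wrist camera it gives the pose at the moment of the call.
- r.finish_job(): hands the job in, once; it reports no verdict.
Trained networks look in the newest picture that a camera, given by its name, has taken for a name from the list of things; names that differ only in an ending like _2 or _b are one class to them, and where a whole thing is asked for, a point or a joint stands for the part that bears it (a point fixed in the world has none). Each returns a list of dicts, best first, with "conf" (0 to 1); they miss things now and then, are a little off and sometimes report something else, mostly with a low value. They report only what shows in the picture. A call takes as long as a camera call. They do not tell look-alikes from the thing itself.
- spotter.recognise(camera, query): "extent" ([left, top, width, height] in pixels, round what is visible of it).
- spotter.spot_point(camera, query): "location" ([column, row] in pixels: a listed point, or the origin of a listed thing).
The state is a dict: "t": time; "qpos": joint angles; "joint_velocities": joint speeds; "tau": joint torques, N m; "position": TCP position; "tcp_rot": TCP orientation; "contact_force": force on the tool from outside, world axes, zero at the start; "wrist_torque": the same for the moment, N m; "finger_gap": finger opening in m.
Only numpy, scipy, OpenCV 4.12 (cv2) and the standard library are available. Lean on these libraries where they do the work, as an engineer would, in place of code of your own. Each camera call takes 0.05 s, during which the arm holds its last target.

### The job

Start up the saw bench using only the closed fingertips: first push the raised, orange-striped end of the dust extractor's black paddle right down so that it tips fully over, then push the blue plunger all the way in, and then press the green start button all the way down and keep it held: finish while still holding it down. Keep to that order, do not press the red button, and do not lift, shove or tip the loose switch box. Leave the painted houses and the glue bottle where they stand.

Things in the scene. Friction and masses are not known exactly. Their poses are not given: they have to be found in the camera images.
- switch_box: Loose grey switch box of the dust extractor, 120 (its x) x 66 (its y) x 45 mm high, about 0.8 kg (0.64 to 0.96), on rubber feet; not fixed to the bench. It may face any way. Origin at the centre of its underside, z up. On top it carries the black paddle, pivoted about a line along the box's y, 61 mm above the bench at the middle of the box.
- paddle (a joint): Tilt of the black paddle rocker (70 mm along the box's x, 36 mm wide, 8 mm thick), rad. 0 = off: its orange-striped end, on the box's +x side, stands up 0.25 rad above level. 0.5 = fully over, on: striped end 0.25 rad below level, against the stop. Starts between 0 and 0.08. It turns with light friction (0.05 N m, 2 to 5 N at the end) and stays where it is left.
- paddle_end (a point): Point on the upper face of the paddle in the middle of the orange stripe, 26 mm from the pivot, about 71 mm above the bench when off and 58 mm when fully over; moves with the paddle. Push straight down here.
- panel: Fixed white push-button station with an aluminium face, 100 (its x) x 250 (its y) x 50 mm high. Origin at the centre of its underside, z up. It carries the blue, green and red controls in a row along its y, 75 mm apart, in any order; all are pressed straight down.
- blue_top (a point): Centre of the top of the blue plunger, 32 mm across, in a steel collar 50 mm across that stands 12 mm above the panel. The top stands 16 mm above the collar (78 mm above the bench) when out and 4 mm above it (66 mm above the bench) when fully in; moves with the plunger.
- blue (a joint): How far the blue plunger is pushed in, m: 0 out, 0.012 fully in against its stop. Starts between 0 and 0.003. No spring: it slides with about 4 N of friction and stays where it is left.
- green_top (a point): Centre of the top of the green start button, 36 mm across, in a black housing 52 mm across that stands 12 mm above the panel. The top is 73 mm above the bench when up, 66 mm when fully down; moves with the button.
- green (a joint): How far the green button is pressed, m: 0 up, 0.007 fully down. Spring return; starts to give at about 2 N and is fully down at 6 N.
- red_top (a point): Centre of the top of the red stop button, 40 mm across, in a yellow housing 56 mm across; 73 mm above the bench. Not to be pressed.
- red (a joint): How far the red button is pressed, m: 0 up, 0.007 fully down. Spring return, as the green.
- house_teal: Teal painted wooden house-shaped block, 60 mm wide (its y), 40 mm deep, about 90 mm tall with a bare wood gable roof, loose, 0.12 kg; a bystander. Origin at the centre of its underside.
- house_sage: Sage-green painted wooden house-shaped block, 60 mm wide (its y), 40 mm deep, about 90 mm tall with a bare wood gable roof, loose, 0.12 kg; a bystander. Origin at the centre of its underside.
- house_sky: Sky-blue painted wooden house-shaped block, 60 mm wide (its y), 40 mm deep, about 90 mm tall with a bare wood gable roof, loose, 0.12 kg; a bystander. Origin at the centre of its underside.
- glue: White glue bottle with orange cap, 54 mm across, 130 mm tall, loose, 0.25 kg; a bystander. Origin at the centre of its underside.
Things that resemble listed ones, but are neither listed nor needed, are in the scene too. Leave any yellow look-alike of the switch_box alone.

How it is judged:
By the outcome, as a careful person would: the job done as asked, in the order asked, and still so for the second after the job is handed in, while the arm keeps its last pose, push and grip.
It also fails if it takes over 42 s, if anything falls off the work surface, if the arm or the gripper's body presses on something with over 40 N, if the wrist force passes 120 N, or if a joint passes its speed limit or range.

## Working session

There is one attempt and no reset: what is moved stays moved. The work goes in short steps, Python scripts to look and compute and a tool call to move; the robot and the scene stay as the last step left them, time stands still between calls to the robot, and variables do not carry over. Pictures are saved under pics/ and viewed, and the job is handed in when it is done.

Besides the shell and the picture viewer there is one more tool, called after "Call:" in YAML: its name, and indented under it one key for each argument. servo_tool: Moves the arm, as the interface text tells. Its arguments: {"type":"object","properties":{"hand":{"type":"array","items":{"type":"number"}},"offset":{"type":"array","items":{"type":"array","items":{"type":"number"}}},"twist":{"type":"array","items":{"type":"number"}},"newtons":{"type":"number"}},"required":["hand","offset","twist"]}

```bash
ls; mkdir -p pics; python3 - <<'E'
from cell import r, optics, spotter
import cv2
for n in ["scene","side","wrist"]:
    im=optics.snapshot(n); cv2.imwrite(f"pics/a_{n}.png",im[:,:,::-1])
    c=optics.calibration(n); print(n,c)
    for q in ["switch_box","paddle_end","panel","blue_top","green_top","red_top"]:
        print(q,[(d['location'],round(d['conf'],2)) for d in spotter.spot_point(n,q)])
print(r.state())
E
```

```text
pics
scene {'intrinsics': array([[520.00400335,   0.        , 317.97308587],
       [  0.        , 520.00400335, 247.31568628],
       [  0.        ,   0.        ,   1.        ]]), 'eye': array([ 0.99022774, -0.67062628,  1.13506321]), 'orientation': array([0.63591577, 0.00397599, 0.54385556])}
switch_box [([336.5, 178.2], 0.87), ([287.6, 207.4], 0.71), ([351.5, 224.0], 0.59), ([293.9, 259.8], 0.53)]
paddle_end [([346.0, 160.4], 0.72), ([345.7, 200.1], 0.68), ([283.0, 187.5], 0.57)]
panel [([346.1, 199.9], 0.16)]
blue_top [([276.2, 273.2], 0.71)]
green_top [([252.8, 299.4], 0.58)]
red_top [([295.0, 259.9], 0.54)]
side {'intrinsics': array([[470.69905372,   0.        , 308.46424748],
       [  0.        , 470.69905372, 233.85268098],
       [  0.        ,   0.        ,   1.        ]]), 'eye': array([ 0.49988045, -0.71080674,  0.84922373]), 'orientation': array([ 0.74814836, -0.01984905, -0.12764676])}
switch_box [([241.4, 177.4], 0.94), ([290.3, 207.0], 0.71), ([223.0, 227.2], 0.7)]
paddle_end [([210.6, 205.9], 0.88), ([280.4, 185.2], 0.72), ([247.2, 156.0], 0.43)]
panel [([287.1, 305
[... 543 characters left out ...]
ed_top [([352.8, 295.5], 0.64)]
{'t': 1.05, 'qpos': array([-1.45995673e-01,  3.41977922e-01,  1.52409239e+00, -4.58769409e-06,
        1.27541322e+00, -1.46015511e-01]), 'joint_velocities': array([ 0.00113772,  0.00089164,  0.00022006,  0.00081475, -0.00064405,
        0.00066211]), 'tau': array([-9.65272261e-05, -4.31142354e+01, -2.44480544e+01,  7.19058327e-02,
        4.82271204e-02, -2.71985766e-05]), 'position': array([5.25016235e-01, 2.08072827e-05, 2.43754636e-01]), 'tcp_rot': array([ 1.38458062,  1.57068712, -0.18619453]), 'contact_force': array([-0.85346085,  0.61646977, -0.04634659]), 'wrist_torque': array([ 0.04190832, -0.00448018, -0.01089405]), 'finger_gap': 0.09193676914567075}
```

View pics/a_scene.png

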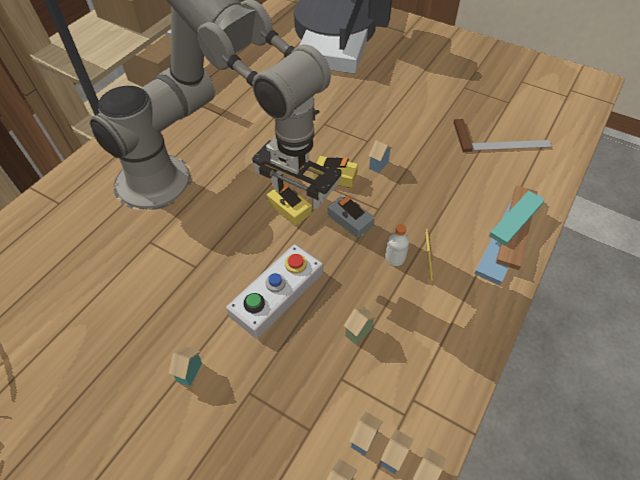

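View pics/a_side.png

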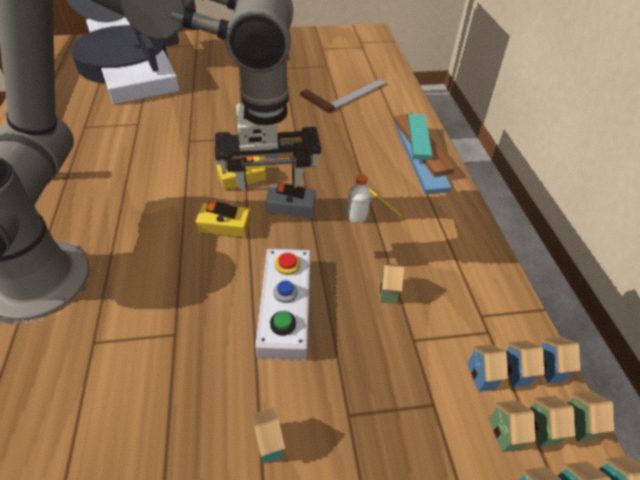

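View pics/a_wrist.png

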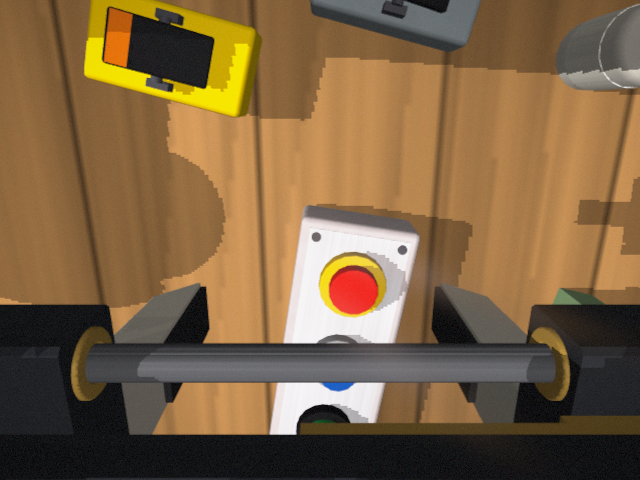

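The grey switch box is near (351,215) in scene and (290,200) in side. The two yellow boxes are look-alikes. The panel runs red, blue, green towards the near side (-y). Next I'll triangulate.

```bash
cat > h.py <<'E'
import numpy as np, cv2
from scipy.spatial.transform import Rotation as Ro
from cell import r, optics, spotter
def ray(n,uv,c=None):
    c=c or optics.calibration(n); K=c['intrinsics']
    d=np.linalg.inv(K)@[uv[0],uv[1],1]; d=np.array([d[0],-d[1],-d[2]])
    R=Ro.from_euler('xyz',c['orientation']).as_matrix()
    d=R@d; return np.array(c['eye']),d/np.linalg.norm(d)
def atz(n,uv,z,c=None):
    e,d=ray(n,uv,c); return e+d*(z-e[2])/d[2]
def tri(obs):
    A=np.zeros((3,3));b=np.zeros(3)
    L=[ray(n,uv) for n,uv in obs]
    for e,d in L:
        P=np.eye(3)-np.outer(d,d);A+=P;b+=P@e
    x=np.linalg.solve(A,b); return x,[np.linalg.norm(np.cross(x-e,d)) for e,d in L]
def proj(n,p,c=None):
    c=c or optics.calibration(n);R=Ro.from_euler('xyz',c['orientation']).as_matrix()
    q=R.T@(np.array(p)-c['eye']); q=np.array([q[0],-q[1],-q[2]]);q=c['intrinsics']@q;return q[:2]/q[2]
E
python3 - <<'E'
from h import *
np.set_printoptions(precision=4,suppress=True)
for nm,s,d,w,z in [("box",(351.5,224),(290.3,207),None,0),("pad",(345.7,200.1),(280.4,185.2),None,.071),
 ("blue",(276.2,273.2),(284,284),(338.8,375.7),.078),("green",(252.8,299.4),(279.1,316.9),None,.073),("red",(295,259.9),(289.2,255.6),(352.8,295.5),.073)]:
    print(nm,tri([("scene",s),("side",d)]),atz("scene",s,z),atz("side",d,z), atz("wrist",w,z) if w else "")
a=cv2.imread("pics/a_scene.png")[130:260,240:400]; b=cv2.imread("pics/a_side.png")[130:260,190:350]
cv2.imwrite("pics/z.png",np.vstack([cv2.resize(a,None,fx=4,fy=4,interpolation=2)[:290+230][200:],cv2.resize(b,None,fx=4,fy=4,interpolation=2)[120:400]]))
E
```

```text
box (array([ 0.5848,  0.1747, -0.0111]), [np.float64(0.0040764455023828035), np.float64(0.00407644550238302)]) [0.5913 0.1621 0.    ] [0.5822 0.1685 0.    ] 
pad (array([0.5594, 0.1803, 0.0657]), [np.float64(0.0008477941192931916), np.float64(0.000847794119293069)]) [0.5622 0.1751 0.071 ] [0.5587 0.1754 0.071 ] 
blue (array([ 0.5377, -0.1279,  0.0754]), [np.float64(0.0045004001311382364), np.float64(0.004500400131138179)]) [ 0.5361 -0.1246  0.078 ] [ 0.5391 -0.1351  0.078 ] [ 0.5416 -0.1361  0.078 ]
green (array([ 0.5237, -0.207 ,  0.0662]), [np.float64(0.0023280798590628337), np.float64(0.002328079859062839)]) [ 0.528  -0.2123  0.073 ] [ 0.5227 -0.2089  0.073 ] 
red (array([ 0.557 , -0.0714,  0.0877]), [np.float64(0.001712727720741642), np.float64(0.0017127277207415745)]) [ 0.552  -0.0648  0.073 ] [ 0.5575 -0.057   0.073 ] [ 0.5521 -0.0654  0.073 ]
```

View pics/z.png

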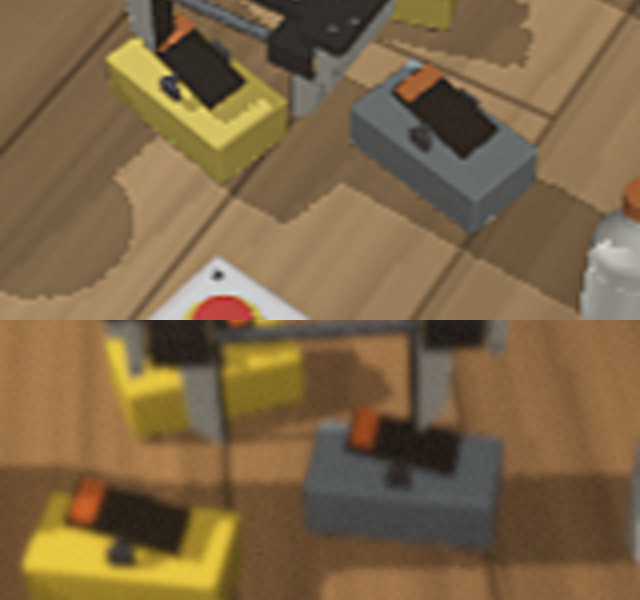

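Call:
servo_tool:
  hand: [0, 0, 0, 0, 0, 0, 0]
  offset:
    - [1, 2.5, 0]
    - [1, 2.5, 0]
    - [1, 2.5, 0]
    - [0.5, 2.5, 0]
    - [0, 0, 0]
    - [0, 0, 0]
    - [0, 0, 0]
  twist: [0, 0, 0, 0, 0, 0, 0]
  newtons: 20

```text
t: 1.63
position: [0.5598, 0.0996, 0.2436]
tcp_rot: [-0.676, 1.57, -2.247]
contact_force: [0.4, 0.0, -0.2]
finger_gap: 0.0499
```

```bash
python3 - <<'E'
from h import *
np.set_printoptions(precision=4,suppress=True)
c=optics.calibration("wrist");im=optics.snapshot("wrist"); cv2.imwrite("pics/b_wrist.png",im[:,:,::-1])
print(c, r.state()['position'],r.state()['finger_gap'])
for q,z in [("switch_box",0),("paddle_end",.071)]:
    print(q,[(d['location'],round(d['conf'],2),atz("wrist",d['location'],z,c)) for d in spotter.spot_point("wrist",q)])
E
```

```text
{'intrinsics': array([[426.7828,   0.    , 320.0186],
       [  0.    , 426.7828, 235.267 ],
       [  0.    ,   0.    ,   1.    ]]), 'eye': array([0.5607, 0.179 , 0.3849]), 'orientation': array([-0.2944,  0.0007,  0.0009])} [0.5598 0.0992 0.2437] 0.04550211623404376
switch_box [([350.0, 122.1], 0.78, array([0.5866, 0.1654, 0.    ])), ([154.0, 176.6], 0.66, array([0.4103, 0.1176, 0.    ]))]
paddle_end [([91.7, 183.0], 0.92, array([0.3913, 0.1241, 0.071 ])), ([320.9, 115.2], 0.63, array([0.5611, 0.1726, 0.071 ]))]
```

View pics/b_wrist.png

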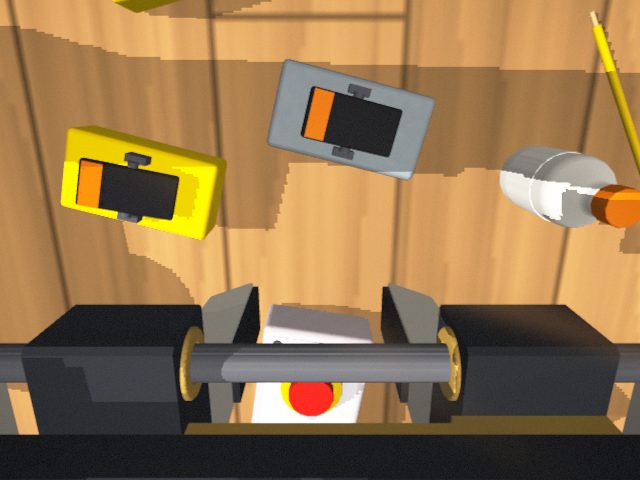

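Stripe centre at (320,114) gives (0.561, 0.173), and the pins and box edge (about 14° slope) agree with that. I'll turn the jaws by about 76° so the narrow tip width lies along the paddle.

Call:
servo_tool:
  hand: [0, 0, 0, 0, 0, 0, 0, 0]
  offset:
    - [0, 1, 0]
    - [0, 1, 0]
    - [0, 1, 0]
    - [0, 1, 0]
    - [0, 1, 0]
    - [0, 1, 0]
    - [0, 1, 0]
    - [0, 0.4, 0]
  twist: [0.12, 0.12, 0.12, 0.12, 0.12, 0.12, 0.12, 0.12]

```text
t: 2.45
position: [0.56, 0.1742, 0.2439]
tcp_rot: [1.64, 1.57, 1.035]
contact_force: [-1.0, 0.0, -0.5]
finger_gap: 0.0007
```

Call:
servo_tool:
  hand: [0, 0, 0, 0, 0, 0, 0, 0]
  offset:
    - [0, 0, 0]
    - [0, 0, 0]
    - [0, 0, 0]
    - [0, 0, -3]
    - [0, 0, -3]
    - [0, 0, -3]
    - [0, 0, -2.5]
    - [0, 0, 0]
  twist: [0.12, 0.12, 0.12, 0, 0, 0, 0, 0]

```text
t: 3.12
position: [0.5571, 0.1725, 0.1238]
tcp_rot: [-2.716, 1.561, -2.968]
contact_force: [-1.2, -0.4, -0.2]
finger_gap: 0.0004
```

```bash
python3 - <<'E'
from h import *
np.set_printoptions(precision=4,suppress=True)
c=optics.calibration("wrist")
for n in ["wrist","side"]:
    im=optics.snapshot(n); cv2.imwrite(f"pics/c_{n}.png",im[:,:,::-1])
s=r.state();R=Ro.from_euler('xyz',s['tcp_rot']).as_matrix();print(s['position'],s['finger_gap'],s['contact_force'],"\n",R)
b=cv2.imread("pics/c_side.png")[110:250,200:360]
cv2.imwrite("pics/c_z.png",np.hstack([cv2.resize(b,(400,350),interpolation=2),cv2.resize(cv2.imread("pics/c_wrist.png"),(400,300)).__class__ is None or cv2.copyMakeBorder(cv2.resize(cv2.imread("pics/c_wrist.png"),(400,300)),0,50,0,0,0)]))
E
```

```text
[0.56   0.1733 0.1289] 2.9834086232175113e-05 [-0.0582  0.0393  1.1536] 
 [[-0.0011  0.2491  0.9685]
 [-0.0002  0.9685 -0.2491]
 [-1.     -0.0004 -0.001 ]]
```

View pics/c_wrist.png

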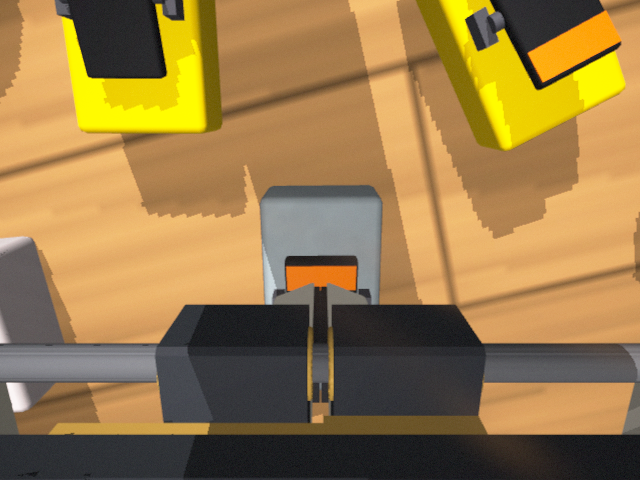

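View pics/c_side.png

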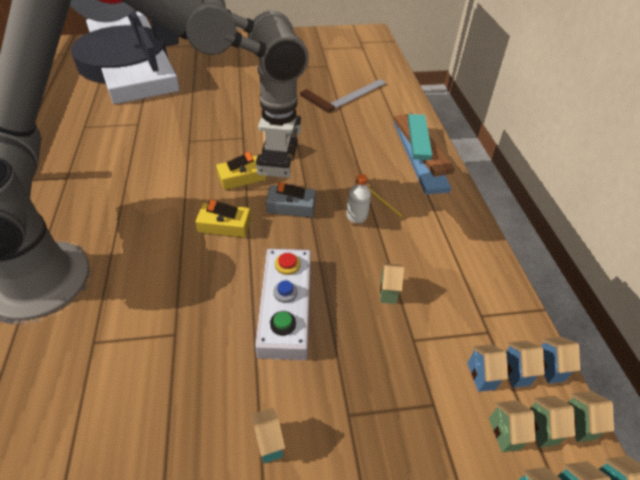

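```bash
python3 - <<'E'
from h import *
np.set_printoptions(precision=4,suppress=True)
print(r.state()['position'])
u=np.array([-.9685,.249]); p=np.array([.5867,.167])
print(atz("wrist",(321,265),.0735), "exp edge",p+u*.033,"end",p+u*.0252)
E
```

```text
[0.56   0.1733 0.1289]
[0.5573 0.1754 0.0735] exp edge [0.5547 0.1752] end [0.5623 0.1733]
```

Call:
servo_tool:
  hand: [0, 0, 0, 0, 0, 0]
  offset:
    - [0, 0, -2]
    - [0, 0, -1.4]
    - [0, 0, -0.3]
    - [0, 0, -0.3]
    - [0, 0, -0.3]
    - [0, 0, 0]
  twist: [0, 0, 0, 0, 0, 0]

```text
t: 3.72
position: [0.5609, 0.1741, 0.0869]
tcp_rot: [0.461, 1.568, 0.21]
contact_force: [0.8, 0.4, 1.6]
finger_gap: 0.0002
```

Call:
servo_tool:
  hand: [0, 0, 0, 0, 0, 0]
  offset:
    - [0, 0, -0.3]
    - [0, 0, -0.3]
    - [0, 0, -0.3]
    - [0, 0, -0.2]
    - [0, 0, 0]
    - [0, 0, 0]
  twist: [0, 0, 0, 0, 0, 0]

```text
t: 4.22
position: [0.5605, 0.1744, 0.0776]
tcp_rot: [0.5, 1.568, 0.249]
contact_force: [-8.4, -0.4, 21.2]
finger_gap: 0.0002
```

```bash
python3 - <<'E'
from h import *
np.set_printoptions(precision=4,suppress=True)
for n in ["side","wrist"]:
    im=optics.snapshot(n); cv2.imwrite(f"pics/d_{n}.png",im[:,:,::-1])
s=r.state();print(s['position'],s['contact_force'])
b=cv2.imread("pics/d_side.png")[110:250,200:360];w=cv2.imread("pics/d_wrist.png")[150:430,160:480]
cv2.imwrite("pics/d_z.png",np.hstack([cv2.resize(b,(400,350),interpolation=2),cv2.resize(w,(400,350))]))
E
```

```text
[0.5605 0.1744 0.0776] [-7.6573 -0.017  20.5607]
```

View pics/d_z.png

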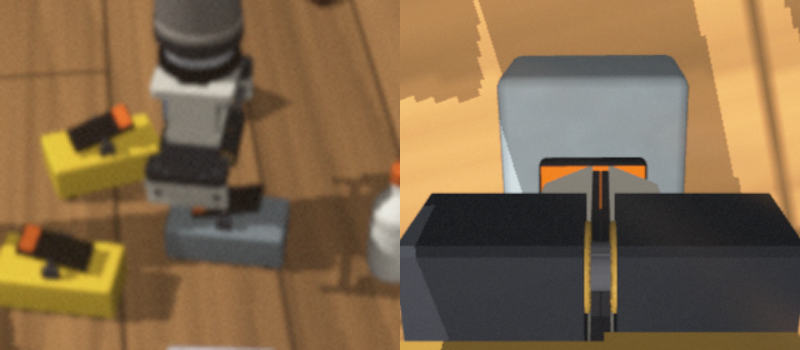

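The far end of the paddle is now up, and the load rose to 21 N at the height where the stop should be. I'll lift off and check.

Call:
servo_tool:
  hand: [0, 0, 0, 0, 0, 0, 0, 0]
  offset:
    - [0, 0, 1]
    - [0, 0, 3]
    - [0, 0, 3.5]
    - [0, 0, 3.5]
    - [0, -3, 0]
    - [0, -3.5, 0]
    - [0, -3.5, 0]
    - [0, 0, 0]
  twist: [0, 0, 0, 0, 0, 0, 0, 0]

```text
t: 4.98
position: [0.5602, 0.0689, 0.1849]
tcp_rot: [-1.174, 1.568, -1.429]
contact_force: [1.6, 0.6, 1.0]
finger_gap: 0.0003
```

```bash
python3 - <<'E'
from h import *
np.set_printoptions(precision=4,suppress=True)
for n in ["side","scene"]:
    im=optics.snapshot(n); cv2.imwrite(f"pics/e_{n}.png",im[:,:,::-1])
    for q,z in [("paddle_end",.058),("switch_box",0),("blue_top",.078),("green_top",.073),("red_top",.073)]:
        print(n,q,[(d['location'],round(d['conf'],2),atz(n,d['location'],z)) for d in spotter.spot_point(n,q)])
s=r.state();print(s['position'],s['contact_force'])
b=cv2.imread("pics/e_side.png")[130:350,200:360];w=cv2.imread("pics/e_scene.png")[150:330,210:400]
cv2.imwrite("pics/e_z.png",np.hstack([cv2.resize(b,(400,550),interpolation=2),cv2.copyMakeBorder(cv2.resize(w,(400,380),interpolation=2),0,170,0,0,0)]))
E
```

```text
side paddle_end [([247.3, 156.9], 0.82, array([0.4812, 0.3141, 0.058 ])), ([282.4, 187.9], 0.63, array([0.5638, 0.1795, 0.058 ])), ([211.2, 205.9], 0.6, array([0.3873, 0.1326, 0.058 ]))]
side switch_box [([242.5, 177.6], 0.94, array([0.463 , 0.2987, 0.    ])), ([221.7, 227.7], 0.93, array([0.4057, 0.1131, 0.    ])), ([289.5, 206.6], 0.78, array([0.5803, 0.1702, 0.    ]))]
side blue_top [([282.3, 187.0], 0.7, array([0.5622, 0.1603, 0.078 ])), ([282.9, 283.7], 0.66, array([ 0.5369, -0.1341,  0.078 ]))]
side green_top [([282.4, 318.3], 0.69, array([ 0.5287, -0.2127,  0.073 ])), ([387.0, 293.4], 0.52, array([ 0.7439, -0.1783,  0.073 ]))]
side red_top [([287.0, 258.9], 0.52, array([ 0.5519, -0.0656,  0.073 ])), ([288.0, 205.3], 0.42, array([0.5702, 0.0993, 0.073 ]))]
scene paddle_end [([282.5, 188.6], 0.65, array([0.3836, 0.1317, 0.058 ])), ([347.1, 161.6], 0.55, array([0.4868, 0.3187, 0.058 ])), ([349.7, 203.5], 0.48, array([0.5724, 0.1803, 0.058 ]))]
scene switch_box [([349.0, 222.7], 0.71, array([0.583 , 0.1626, 0.    ])), ([274.2, 297.6], 0.71, array([ 0.5397, -0.1485,  0.    ])), ([337.1, 179.6], 0.63, array([0.4713, 0.2898, 0.    ]))]
scene blue_top [([276.3, 277.2], 0.54, array([ 0.5428, -0.1342,  0.078 ]))]
scene green_top [([252.8, 297.7], 0.43, array([ 0.5253, -0.2085,  0.073 ]))]
scene red_top [([292.0, 258.6], 0.44, array([ 0.5434, -0.0653,  0.073 ]))]
[0.56   0.0745 0.1847] [-0.2155 -0.0343  0.2049]
```

View pics/e_z.png

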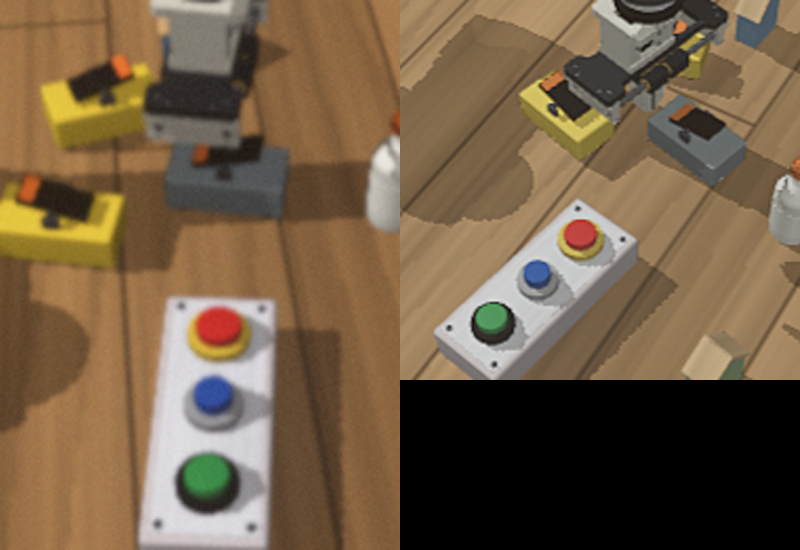

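```bash
python3 - <<'E'
from h import *
np.set_printoptions(precision=4,suppress=True)
P={}
for n in ["side","scene"]:
    im=cv2.imread(f"pics/e_{n}.png"); hsv=cv2.cvtColor(im,cv2.COLOR_BGR2HSV)
    roi=(slice(235,345),slice(235,320))
    for q,(lo,hi),z in [("red",(0,7),.073),("blue",(105,125),.078),("green",(50,80),.073)]:
        m=np.zeros(im.shape[:2],np.uint8); m[roi]=cv2.inRange(hsv,(lo,130,90),(hi,255,255))[roi]
        k,l,st,ce=cv2.connectedComponentsWithStats(m); i=1+np.argmax(st[1:,4])
        P[n,q]=ce[i]; print(n,q,st[i],ce[i],atz(n,ce[i],z))
for q in ["red","blue","green"]: print(q,tri([(n,P[n,q]) for n in ["side","scene"]]))
E
```

```text
side red [279 253  17  15 208] [287.1731 260.0529] [ 0.5519 -0.0689  0.073 ]
side blue [278 281  14  14 146] [284.6986 287.3082] [ 0.5397 -0.1435  0.078 ]
side green [274 313  18  14 198] [282.1061 319.4192] [ 0.5279 -0.2152  0.073 ]
scene red [288 254  15  14 160] [295.25   260.6812] [ 0.5538 -0.0665  0.073 ]
scene blue [269 273  12  11 101] [274.5149 278.4059] [ 0.5411 -0.1393  0.078 ]
scene green [250 294   3   1   3] [251. 294.] [ 0.5157 -0.2023  0.073 ]
red (array([ 0.5521, -0.0642,  0.0681]), [np.float64(0.0004922547942644294), np.float64(0.0004922547942644293)])
blue (array([ 0.5395, -0.1379,  0.0725]), [np.float64(0.001362180514508369), np.float64(0.0013621805145084742)])
green (array([ 0.5252, -0.2152,  0.0856]), [np.float64(0.007151934272020565), np.float64(0.007151934272020513)])
```

Call:
servo_tool:
  hand: [0, 0, 0, 0, 0, 0, 0, 0]
  offset:
    - [0, -3.5, 0]
    - [0, -3.5, 0]
    - [0, -3.5, 0]
    - [0.5, -3.5, 0]
    - [0.5, -3.5, -1]
    - [0.5, -3.5, -1]
    - [0, 0, -1]
    - [0, 0, 0]
  twist: [0, 0, 0, 0, 0, 0, 0, 0]

```text
t: 6.25
position: [0.5739, -0.1372, 0.1524]
tcp_rot: [2.979, 1.567, 2.725]
contact_force: [-0.4, 0.9, 0.2]
finger_gap: 0.0001
```

```bash
python3 - <<'E'
from h import *
np.set_printoptions(precision=4,suppress=True)
optics.snapshot("side")
c=optics.calibration("wrist");im=optics.snapshot("wrist"); cv2.imwrite(f"pics/f_wrist.png",im[:,:,::-1])
for q,z in [("blue_top",.077),("green_top",.073),("red_top",.073)]:
    print(q,[(d['location'],round(d['conf'],2),atz("wrist",d['location'],z,c)) for d in spotter.spot_point("wrist",q)])
s=r.state();print(s['position'],s['contact_force'])
E
```

```text
blue_top [([298.7, 198.6], 0.84, array([ 0.5405, -0.1377,  0.077 ]))]
green_top [([162.0, 209.3], 0.61, array([ 0.5287, -0.2102,  0.073 ]))]
red_top [([441.9, 184.6], 0.96, array([ 0.5528, -0.0633,  0.073 ]))]
[ 0.5754 -0.1347  0.1556] [0.2003 0.2457 0.2274]
```

View pics/f_wrist.png

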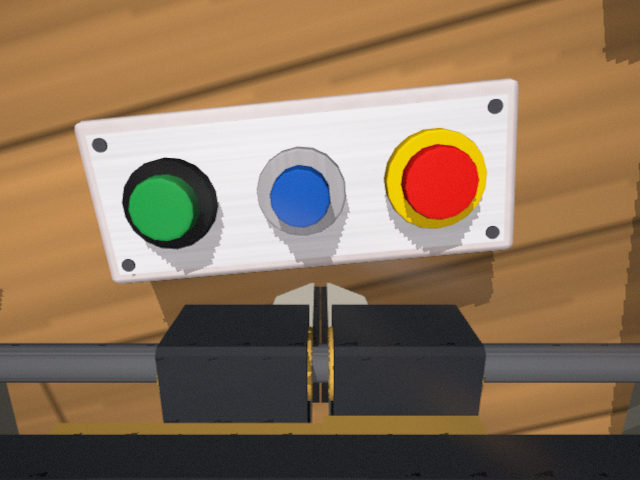

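Blue centre (300,197) gives (0.5405, -0.1375) and green (161,208) gives (0.5287, -0.210). The earlier measurements agree. Next is the blue plunger.

Call:
servo_tool:
  hand: [0, 0, 0, 0, 0, 0, 0, 0]
  offset:
    - [-2, -0.3, 0]
    - [-1.5, 0, -1]
    - [0, 0, -2]
    - [0, 0, -2]
    - [0, 0, -0.4]
    - [0, 0, -0.4]
    - [0, 0, -0.4]
    - [0, 0, 0]
  twist: [0, 0, 0, 0, 0, 0, 0, 0]

```text
t: 7.17
position: [0.5406, -0.1387, 0.0932]
tcp_rot: [0.054, 1.57, -0.196]
contact_force: [0.2, -0.6, -0.6]
finger_gap: 0.0005
```

Call:
servo_tool:
  hand: [0, 0, 0, 0, 0, 0, 0]
  offset:
    - [0, 0, -0.3]
    - [0, 0, -0.3]
    - [0, 0, -0.3]
    - [0, 0, -0.3]
    - [0, 0, -0.1]
    - [0, 0, 0]
    - [0, 0, 0]
  twist: [0, 0, 0, 0, 0, 0, 0]

```text
t: 7.75
position: [0.541, -0.139, 0.0827]
tcp_rot: [-0.007, 1.567, -0.258]
contact_force: [-5.6, 4.6, 24.3]
finger_gap: 0.0004
```

Tip height is 65.7 mm with 24 N against the stop, so blue is fully in. I'll lift, take a quick look and move to green.

Call:
servo_tool:
  hand: [0, 0, 0, 0, 0, 0, 0, 0]
  offset:
    - [0, 0, 1]
    - [0, 0, 3]
    - [0, 0, 3]
    - [1.2, -3, 0]
    - [1.1, -3, 0]
    - [0, -1, 0]
    - [0, 0, 0]
    - [0, 0, 0]
  twist: [0, 0, 0, 0, 0, 0, 0, 0]

```text
t: 8.42
position: [0.5622, -0.2088, 0.1488]
tcp_rot: [2.773, 1.569, 2.52]
contact_force: [0.1, -0.5, -1.2]
finger_gap: 0.0008
```

```bash
python3 - <<'E'
from h import *
np.set_printoptions(precision=4,suppress=True)
optics.snapshot("side")
c=optics.calibration("wrist");im=optics.snapshot("wrist"); cv2.imwrite(f"pics/g_wrist.png",im[:,:,::-1])
for q,z in [("blue_top",.066),("green_top",.073),("red_top",.073)]:
    print(q,[(d['location'],round(d['conf'],2),atz("wrist",d['location'],z,c)) for d in spotter.spot_point("wrist",q)])
s=r.state();print(s['position'],s['contact_force'])
E
```

```text
blue_top [([441.6, 183.4], 0.79, array([ 0.5407, -0.135 ,  0.066 ]))]
green_top [([294.7, 202.2], 0.8, array([ 0.5298, -0.2124,  0.073 ]))]
red_top [([587.6, 171.1], 0.74, array([ 0.5513, -0.0635,  0.073 ]))]
[ 0.5628 -0.2079  0.1497] [0.4681 0.4733 0.0681]
```

View pics/g_wrist.png

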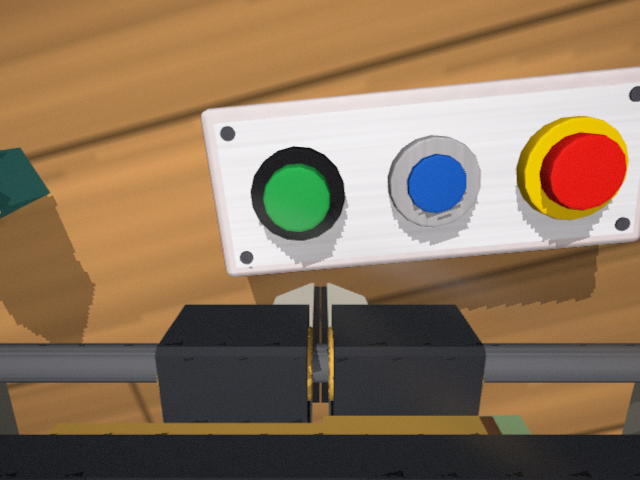

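```bash
python3 - <<'E'
from h import *
np.set_printoptions(precision=3,suppress=True)
im=optics.snapshot("side")[:,:,::-1].copy(); c=optics.calibration("side")
p=np.array([.5867,.167]);u=np.array([-.9685,.249]);v=np.array([-u[1],u[0]])
x0,y0,w,h=255,165,70,55;S=6
out=[]
for q in (None,0.5,0.3):
    b=cv2.resize(im[y0:y0+h,x0:x0+w],None,fx=S,fy=S,interpolation=2)
    if q is not None:
        a=.25-q; pts=[]
        for sx,sy in [(1,1),(1,-1),(-1,-1),(-1,1)]:
            X=sx*.035; Z=.004
            hx=X*np.cos(a)-Z*np.sin(a); hz=.061+X*np.sin(a)+Z*np.cos(a)
            P=np.r_[p+u*hx+v*sy*.018,hz]; pts.append((proj("side",P,c)-[x0,y0]+.5)*S)
        cv2.polylines(b,[np.int32(pts)],True,(0,255,0),1)
    out.append(b)
o=np.hstack(out); cv2.imwrite("pics/h.png",cv2.resize(o,(798,int(o.shape[0]*798/o.shape[1]))))
E
```

```text
(no output)
```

View pics/h.png

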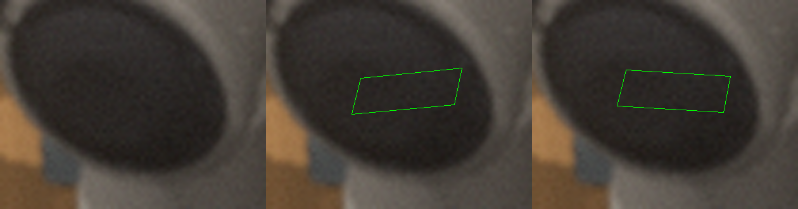

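Occluded now, so I'll use the earlier unobstructed shots (e_side, e_scene).

```bash
python3 - <<'E'
from h import *
p=np.array([.5867,.167]);u=np.array([-.9685,.249]);v=np.array([-u[1],u[0]])
rows=[]
for n,(x0,y0) in [("side",(255,165)),("scene",(320,180))]:
    im=cv2.imread(f"pics/e_{n}.png"); c=optics.calibration(n)
    w,h=70,55;S=6;out=[]
    for q in (None,0.5,0.3):
        b=cv2.resize(im[y0:y0+h,x0:x0+w],None,fx=S,fy=S,interpolation=2)
        if q is not None:
            a=.25-q; pts=[]
            for sx,sy in [(1,1),(1,-1),(-1,-1),(-1,1)]:
                X=sx*.035; Z=.004
                hx=X*np.cos(a)-Z*np.sin(a); hz=.061+X*np.sin(a)+Z*np.cos(a)
                P=np.r_[p+u*hx+v*sy*.018,hz]; pts.append((proj(n,P,c)-[x0,y0]+.5)*S)
            cv2.polylines(b,[np.int32(pts)],True,(0,255,0),1)
        out.append(b)
    rows.append(np.hstack(out))
o=np.vstack(rows); cv2.imwrite("pics/h2.png",cv2.resize(o,(798,int(o.shape[0]*798/o.shape[1])),interpolation=cv2.INTER_AREA))
E
```

```text
(no output)
```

View pics/h2.png

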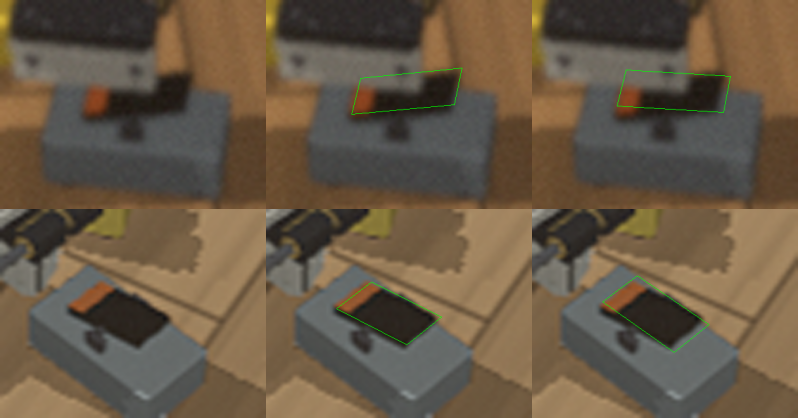

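At 0.5 rad the overlay matches the paddle's slope in both views; at 0.3 rad it doesn't. Now I'll press green and hold it.

Call:
servo_tool:
  hand: [0, 0, 0, 0, 0, 0, 0, 0]
  offset:
    - [-2, -0.3, 0]
    - [-1.4, 0, -1]
    - [0, 0, -2]
    - [0, 0, -2]
    - [0, 0, -0.5]
    - [0, 0, 0]
    - [0, 0, 0]
    - [0, 0, -0.3]
  twist: [0, 0, 0, 0, 0, 0, 0, 0]

```text
t: 9.38
position: [0.5301, -0.2123, 0.0933]
tcp_rot: [-0.234, 1.568, -0.484]
contact_force: [0.2, 0.5, 1.0]
finger_gap: 0.0005
```

Call:
servo_tool:
  hand: [0, 0, 0, 0, 0, 0, 0]
  offset:
    - [0, 0, -0.3]
    - [0, 0, -0.3]
    - [0, 0, -0.2]
    - [0, 0, -0.2]
    - [0, 0, 0]
    - [0, 0, 0]
    - [0, 0, 0]
  twist: [0, 0, 0, 0, 0, 0, 0]

```text
t: 9.97
position: [0.5299, -0.2123, 0.0832]
tcp_rot: [-0.169, 1.568, -0.42]
contact_force: [0.3, 1.2, 9.3]
finger_gap: 0.0007
```

Call:
servo_tool:
  hand: [0, 0, 0, 0]
  offset:
    - [0, 0, -0.1]
    - [0, 0, -0.1]
    - [0, 0, 0]
    - [0, 0, 0]
  twist: [0, 0, 0, 0]

```text
t: 10.3
position: [0.53, -0.2123, 0.083]
tcp_rot: [-0.201, 1.567, -0.452]
contact_force: [-3.6, 3.6, 22.7]
finger_gap: 0.0001
```

```bash
python3 - <<'E'
from h import *
np.set_printoptions(precision=4,suppress=True)
for n in ["side","scene"]:
    im=optics.snapshot(n); cv2.imwrite(f"pics/i_{n}.png",im[:,:,::-1])
s=r.state();print(s['t'],s['position'],s['contact_force'])
b=cv2.imread("pics/i_side.png")[130:350,200:360];w=cv2.imread("pics/i_scene.png")[150:330,210:400]
cv2.imwrite("pics/i_z.png",np.hstack([cv2.resize(b,(400,550),interpolation=2),cv2.copyMakeBorder(cv2.resize(w,(400,380),interpolation=2),0,170,0,0,0)]))
E
```

```text
10.4 [ 0.53   -0.2123  0.083 ] [-3.6741  3.0595 22.6974]
```

View pics/i_z.png

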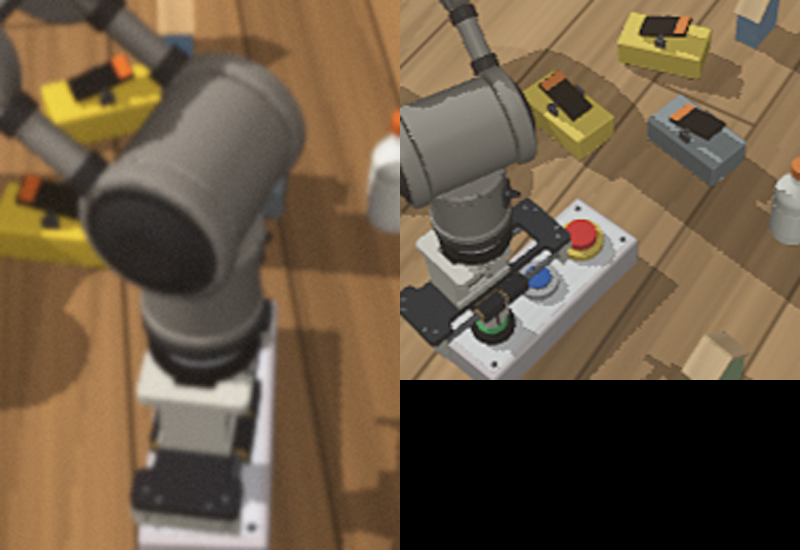

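The scene view shows the fingertips on green, blue in, the paddle over, and the box and bystanders where they were. Force is 22.7 N at a tip height of 66 mm, which is green's fully-down height. Handing in while holding.

```bash
python3 -c "
from cell import r
print(r.finish_job())"
```

```text
the job is handed in; nothing more can be done
None
```

I tipped the paddle over, then pushed the blue plunger in, then pressed the green button. I handed the job in at about 10.4 s, still holding green down with the closed fingertips.

- **Paddle:** it took 21 N with the tip about 61 mm above the bench, so it was against its stop. Overlays on the side and scene pictures matched 0.5 rad and not 0.3 rad. A later side view meant to recheck this was blocked by the arm, so I used the shots taken just after the push.
- **Blue plunger:** it took 24 N with the tip at 65.7 mm, which is its fully-in height. The wrist picture afterwards also showed it in.
- **Green button:** it was held with 22.7 N at 66 mm, which is its fully-down height.
- **Everything else:** the red button was never touched. In the last scene picture the switch box, the yellow look-alikes and the glue bottle stood where they were before. I only compared the houses by eye, and not all of them were in view.
- **Measurement differences:** the button and paddle positions from different cameras differed by a few mm (one early blue estimate by about 1 cm), so I used the close wrist views for blue and green. The paddle was pushed a few mm further out than the marked point.

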